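# Sort out the tired bag clip

## Task

One of the three blue bag clips on the table has lost its spring: squeeze their handles where they lie to feel which one gives easily. Put that weak clip flat in the open drawer of the little box and push the drawer fully shut. Leave the two firm clips lying about where they are, and do not disturb the two spice jars near them.

Things in the scene. Friction and masses are not known exactly. Their poses are not given: they have to be found in the camera images.
- clip_a: blue plastic spring bag clip like a big clothes peg, lying on its side: two straight levers, each 94 long, 6 thick, 26 high, on an upright hinge pin with a steel coil. Origin: foot of the pin; x to the jaws (tips x = +45), -x to the handles (ends x = -48), z up along the pin. At rest the handles spread in a V: 41 wide over the ends, 37 at x = -33, 26 at the pin. About 80 g. All three look alike
- clip_a_grip (a point): the place to squeeze clip_a: between its handles at mid height, 33 from the pin (x = -33) and 13 above its underside; close the fingers along the clip's y. Here a firm clip does not begin to give below 14 N and needs about 21 N to be squeezed home; the weak one gives at about 2 N and is home at about 3 N
- clip_a_lever (a joint): how far clip_a is squeezed: 0 at rest (jaws shut), 0.32 rad squeezed home (jaws wide open, handles parallel and 26 wide over their outer faces); it springs back when let go
- clip_b: a clip of the same kind; see clip_a
- clip_b_grip (a point): the place to squeeze clip_b: between its handles at mid height, 33 from the pin (x = -33) and 13 above its underside; close the fingers along the clip's y. Here a firm clip does not begin to give below 14 N and needs about 21 N to be squeezed home; the weak one gives at about 2 N and is home at about 3 N
- clip_b_lever (a joint): how far clip_b is squeezed: 0 at rest (jaws shut), 0.32 rad squeezed home (jaws wide open, handles parallel and 26 wide over their outer faces); it springs back when let go
- clip_c: a clip of the same kind; see clip_a
- clip_c_grip (a point): the place to squeeze clip_c: between its handles at mid height, 33 from the pin (x = -33) and 13 above its underside; close the fingers along the clip's y. Here a firm clip does not begin to give below 14 N and needs about 21 N to be squeezed home; the weak one gives at about 2 N and is home at about 3 N
- clip_c_lever (a joint): how far clip_c is squeezed: 0 at rest (jaws shut), 0.32 rad squeezed home (jaws wide open, handles parallel and 26 wide over their outer faces); it springs back when let go
- drawer_unit_drawer0_handle (a point): middle of the drawer's steel bar handle (11 thick, 95 long, 35 out from the white front, 42 above the table); x to the back, y across. Drawer inside: x 56 to 181, y -64 to 64, floor 20 below this point (22 above the table), walls 31 and front panel 40 above the floor. Out by d mm, only x 56 to 50 + d is uncovered. A clip fits lying along y. The fixed wooden box: 170 x 170, 75 high
- drawer_unit_drawer0 (a joint): how far the drawer is out (m): 0 fully shut, about 0.11 fully out; it starts 0.09 to 0.105 out, slides with about 1 N of friction and stays where it is left
- spice_navy: bystander: seasoning jar with a dark blue cap, 46 across, 85 high, origin under its centre
- spice_teal: bystander: seasoning jar with a teal cap, 44 across, 76 high, origin under its centre

How it is judged (in metres and radians):
On the way, in this order (a step that is already met when the one before it is completed fails the run):
1. a clip is squeezed by its handles between the fingers, where it lies on the table (((value of joint clip_a_lever above 0.15 rad and contact force between the fingers and clip_a above 0.5 N and height (world z) of clip_a below 0.02 m and distance of clip_a from where it was at the start of the episode below 0.06 m) or (value of joint clip_b_lever above 0.15 rad and contact force between the fingers and clip_b above 0.5 N and height (world z) of clip_b below 0.02 m and distance of clip_b from where it was at the start of the episode below 0.06 m) or (value of joint clip_c_lever above 0.15 rad and contact force between the fingers and clip_c above 0.5 N and height (world z) of clip_c below 0.02 m and distance of clip_c from where it was at the start of the episode below 0.06 m))), for 0.1 s.
2. the weak clip lies released inside the drawer while the drawer is still open by more than 5 cm (the judge knows the weak clip by a mark too small to see) (((x of clip_a in the frame of drawer_unit_drawer0_handle between 0.056 and 0.181 m and y of clip_a in the frame of drawer_unit_drawer0_handle between -0.064 and 0.064 m and z of clip_a in the frame of drawer_unit_drawer0_handle between -0.025 and 0.011 m and z of clip_a_grip in the frame of clip_a above 0.013025 m and value of joint clip_a_lever below 0.02 rad and contact force between the fingers and clip_a below 0.1 N and linear speed of clip_a below 0.03 m/s and value of joint drawer_unit_drawer0 above 0.05 m) or (x of clip_b in the frame of drawer_unit_drawer0_handle between 0.056 and 0.181 m and y of clip_b in the frame of drawer_unit_drawer0_handle between -0.064 and 0.064 m and z of clip_b in the frame of drawer_unit_drawer0_handle between -0.025 and 0.011 m and z of clip_b_grip in the frame of clip_b above 0.013025 m and value of joint clip_b_lever below 0.02 rad and contact force between the fingers and clip_b below 0.1 N and linear speed of clip_b below 0.03 m/s and value of joint drawer_unit_drawer0 above 0.05 m) or (x of clip_c in the frame of drawer_unit_drawer0_handle between 0.056 and 0.181 m and y of clip_c in the frame of drawer_unit_drawer0_handle between -0.064 and 0.064 m and z of clip_c in the frame of drawer_unit_drawer0_handle between -0.025 and 0.011 m and z of clip_c_grip in the frame of clip_c above 0.013025 m and value of joint clip_c_lever below 0.02 rad and contact force between the fingers and clip_c below 0.1 N and linear speed of clip_c below 0.03 m/s and value of joint drawer_unit_drawer0 above 0.05 m))), for 0.1 s.
At the end, for the whole second after the job is handed in: the weak clip is at rest inside the drawer, lying flat on either side (within 20 degrees), the drawer is shut to within 10 mm, and both firm clips rest on the table within 6 cm of where they started (((z of clip_a_grip in the frame of clip_a above 0.013025 m and x of clip_a in the frame of drawer_unit_drawer0_handle between 0.056 and 0.181 m and y of clip_a in the frame of drawer_unit_drawer0_handle between -0.064 and 0.064 m and z of clip_a in the frame of drawer_unit_drawer0_handle between -0.025 and 0.011 m and (angle between clip_a's own z axis and vertical below 0.35 rad or angle between clip_a's own z axis and vertical above 2.79 rad) and linear speed of clip_a below 0.03 m/s) or (z of clip_a_grip in the frame of clip_a below 0.013025 m and distance of clip_a from where it was at the start of the episode below 0.06 m and height (world z) of clip_a below 0.015 m and linear speed of clip_a below 0.03 m/s)) and ((z of clip_b_grip in the frame of clip_b above 0.013025 m and x of clip_b in the frame of drawer_unit_drawer0_handle between 0.056 and 0.181 m and y of clip_b in the frame of drawer_unit_drawer0_handle between -0.064 and 0.064 m and z of clip_b in the frame of drawer_unit_drawer0_handle between -0.025 and 0.011 m and (angle between clip_b's own z axis and vertical below 0.35 rad or angle between clip_b's own z axis and vertical above 2.79 rad) and linear speed of clip_b below 0.03 m/s) or (z of clip_b_grip in the frame of clip_b below 0.013025 m and distance of clip_b from where it was at the start of the episode below 0.06 m and height (world z) of clip_b below 0.015 m and linear speed of clip_b below 0.03 m/s)) and ((z of clip_c_grip in the frame of clip_c above 0.013025 m and x of clip_c in the frame of drawer_unit_drawer0_handle between 0.056 and 0.181 m and y of clip_c in the frame of drawer_unit_drawer0_handle between -0.064 and 0.064 m and z of clip_c in the frame of drawer_unit_drawer0_handle between -0.025 and 0.011 m and (angle between clip_c's own z axis and vertical below 0.35 rad or angle between clip_c's own z axis and vertical above 2.79 rad) and linear speed of clip_c below 0.03 m/s) or (z of clip_c_grip in the frame of clip_c below 0.013025 m and distance of clip_c from where it was at the start of the episode below 0.06 m and height (world z) of clip_c below 0.015 m and linear speed of clip_c below 0.03 m/s)) and value of joint drawer_unit_drawer0 below 0.01 m); the robot touches nothing.
It fails at once if a spice jar is shifted by more than 4 cm or tipped over (distance of any of spice_navy, spice_teal from where it was at the start of the episode above 0.04 m or angle between any of spice_navy, spice_teal's own z axis and vertical above 0.5 rad).
It also fails if it takes over 70 s, if anything falls off the work surface, if the arm or the gripper's body presses on something with over 40 N, if the wrist force passes 120 N, or if a joint passes its speed limit or range.

## Robot

A 6-joint arm with a two-finger parallel gripper is mounted at the origin on a cart in front of the work surface, level with it; the furniture and walls round the work are solid. World frame = base frame: x ahead of the robot, y to its left, z up, the work surface at z = 0. Lengths are in mm, angles in rad, forces in N, time in s.
With the tool pointing down it reaches from about 275 to 750 mm from the base axis. Payload 10.2 kg.
Tool frame: the origin (TCP) lies at the very end of the fingers, on their centre line; the grasp point (between the pads) lies 19 mm behind it; x points along the fingers, y is the direction in which the jaws open and shut, and the axes are right-handed (so a half turn about x gives the same grasp; the last joint's range is limited). The gripper opens to 85 mm and grips with 20 to 120 N. Pads are 22 mm wide; open, the fingers measure 114 mm over their backs; the gripper's body (76 mm by 85 mm) begins 54 mm behind the grasp point. The pads swing forward as they close: fully open they stand 13 mm farther back than shut.
Start: joints at [-1.543, 0.313, 1.498, -0, 1.331, -0.223], TCP at [130.28, -508.584, 231.294] pointing down, gripper open.
Joint ranges: [-2.94, 2.94], [-0.97, 2.17], [0.19, 2.56], [-1.23, 4.37], [0.02, 3.11], [-2.88, 2.88]. Speed limits (rad/s): [2.39, 2.39, 3.01, 3.14, 3.14, 3.14].

## Interface

Orientations are given as a unit quaternion [w, x, y, z].
In Python, from rig import ctrl, viewer, finish_job gives the robot as it stands.
- The arm moves only by the tool carry_out, never from a script. Its argument "targets" is a list of rows, each an object of numbers: "x", "y", "z": the shift along the world's x, y, z in m; "ax", "ay", "az": the turn, a rotation vector about the world's x, y, z in rad; "hand": the opening, from -1 (shut) to 1 (fully open). A call has 1 to 5 rows; each row is the pose to reach, as a shift and turn from the pose commanded when the call began; what a row does not reach only later rows make up. A row lasts 1/8 s, in which the tool goes at most 62.5 mm and 10.7 degrees, less where a joint would pass 70% of its speed; a pose out of reach is approached as far as the arm can. A call with a gripper value outside its range is refused whole. The fingers move at their own pace and stop on an object; "grip_force" is the grip in N (left out, the last holds). Time passes only in rows, so rows that repeat a pose let the fingers close. It gives the time, the measured TCP pose, the force and the opening at its end, in the units of the state.
- ctrl.sense(): the state, without advancing time (a new reading comes with each control period).
- viewer.capture(name): name is "side" or "top" or "wrist"; returns the picture (480x640x3 uint8, blue, green, red); there is no depth.
- viewer.camera_info(name): a dict with "fx", "fy", "cx", "cy" (pixels), "R" (3x3) and "t" (3): a world point X has camera coordinates R X + t. Camera axes: x right, y down, z forward; pixel columns grow to the right and rows downward; lengths in mm; the calibration is good to about 2 mm. A picture is of the moment at which its call begins: read the wrist's pose just before it. camera_info takes no time and is no camera call; for the wrist camera it gives the pose at the moment of the call.
- finish_job(): hands the job in, once; it reports no verdict.
The state is a dict: "time_s": time; "joints": joint angles; "dq": joint speeds; "tau": joint torques, N m; "eef_pos": TCP position; "ee_rot": TCP orientation; "force": force on the tool from outside, world axes, zero at the start; "wrist_torque": the same for the moment, N m; "grip_width": opening from 0.0 (shut) to 1.0 (fully open).
Only numpy, scipy, OpenCV 4.12 (cv2) and the standard library are available. Lean on these libraries where they do the work, as an engineer would, in place of code of your own. Each camera call takes 0.05 s, during which the arm holds its last target. There are 200 camera calls.

## Working session

There is one attempt and no reset: what is moved stays moved. The work goes in short steps, Python scripts to look and compute and a tool call to move; the robot and the scene stay as the last step left them, time stands still between calls to the robot, and variables do not carry over. Pictures are saved under pics/ and viewed, about 8 in all and at most 12, crops included, and the job is handed in when it is done.

Besides the shell and the picture viewer there is one more tool, called after "Request:" in YAML: its name, and indented under it one key for each argument. carry_out: Moves the arm, as the interface text tells. Its arguments: {"type":"object","properties":{"targets":{"type":"array"},"grip_force":{"type":"number"}},"required":["targets"]}

```bash
mkdir -p pics; ls; python3 - <<'E'
from rig import ctrl, viewer
import cv2
s=ctrl.sense();print(s)
for n in("top","side"):
    cv2.imwrite(f"pics/{n}0.png",viewer.capture(n));print(n,viewer.camera_info(n))
E
```

```text
pics
{'time_s': 0.0, 'joints': array([-1.54341033e+00,  3.13478471e-01,  1.49847985e+00,  8.64554087e-08,
        1.33103258e+00, -2.23381503e-01]), 'dq': array([-2.69995248e-05,  1.23945690e-03, -1.29375194e-03, -2.28646706e-04,
        7.81188288e-04,  8.80824283e-04]), 'tau': array([ 5.11172493e-05, -4.12264431e+01, -2.59742260e+01, -1.87015826e-04,
        4.11340196e-03, -1.11711344e-06]), 'eef_pos': array([ 130.26721821, -508.29230092,  230.70442655]), 'ee_rot': array([ 0.08793557,  0.70160404,  0.08891953, -0.70150725]), 'force': array([-0.04014846, -0.91597063,  0.08059478]), 'wrist_torque': array([ 0.02832255,  0.04855197, -0.0540688 ]), 'grip_width': 0.9989395208044427}
top {'fx': 481.5786911659388, 'fy': 481.5786911659388, 'cx': 319.67373473638787, 'cy': 242.80202962714773, 'R': array([[-0.00393137, -0.99972426, -0.02315072],
       [-0.99573601,  0.00604731, -0.09205017],
       [ 0.09216479,  0.02269012, -0.99548521]]), 't': array([  65.64393779,  495.51520035, 1353.25657674])}
side {'fx': 512.6414893814037, 'fy': 512.6414893814037, 'cx': 315.65590499893284, 'cy': 241.59629034131413, 'R': array([[-9.32859528e-01, -3.60240301e-01,  1.63064782e-04],
       [-2.28609121e-01,  5.91644324e-01, -7.73107278e-01],
       [ 2.78407922e-01, -7.21237769e-01, -6.34275264e-01]]), 't': array([ 494.19324373,  128.15276865, 1481.54132735])}
```

View pics/top0.png

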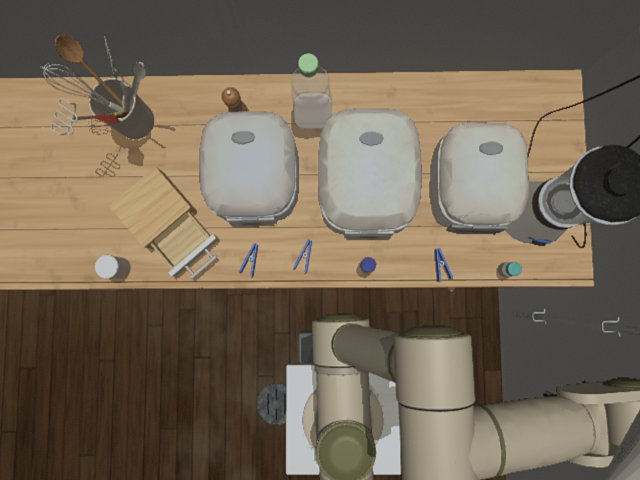

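View pics/side0.png

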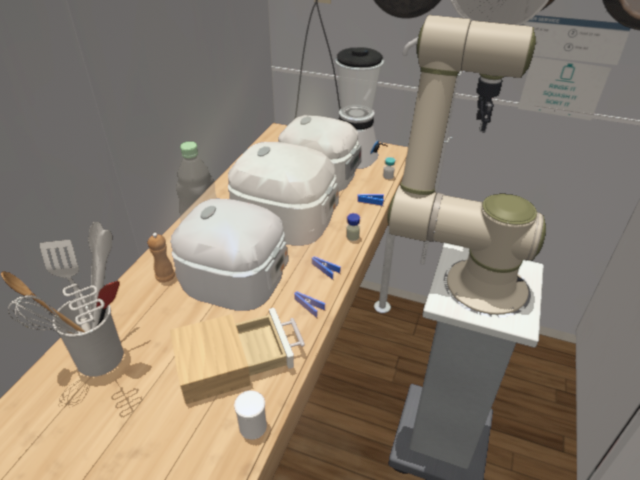

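```bash
cat > h.py <<'E'
import numpy as np, cv2
from rig import ctrl, viewer
def ray(ci,px,z):
    R=np.array(ci["R"]);t=np.array(ci["t"]);px=np.atleast_2d(px).astype(float)
    d=np.c_[(px[:,0]-ci["cx"])/ci["fx"],(px[:,1]-ci["cy"])/ci["fy"],np.ones(len(px))]@R
    c=-R.T@t
    return c+d*((z-c[2])/d[:,2])[:,None]
def proj(ci,X):
    p=np.atleast_2d(X)@np.array(ci["R"]).T+np.array(ci["t"])
    return np.c_[p[:,0]/p[:,2]*ci["fx"]+ci["cx"],p[:,1]/p[:,2]*ci["fy"]+ci["cy"]]
def clips(im,ci,z=20,amin=60):
    h=cv2.cvtColor(im,cv2.COLOR_BGR2HSV)
    m=cv2.inRange(h,(100,110,50),(125,255,255))
    m=cv2.morphologyEx(m,cv2.MORPH_CLOSE,np.ones((3,3)))
    n,l,st,_=cv2.connectedComponentsWithStats(m)
    out=[]
    for i in range(1,n):
        if st[i,4]<amin: continue
        yx=np.argwhere(l==i); P=ray(ci,yx[:,::-1],z)[:,:2]
        c=P.mean(0);w,V=np.linalg.eigh(np.cov((P-c).T));a=V[:,1]
        if a[0]<0:a=-a
        s=(P-c)@a;u=(P-c)@[-a[1],a[0]]
        out.append(dict(bbox=st[i],c=c,ang=np.arctan2(a[1],a[0]),L=np.ptp(s),
          wlo=np.ptp(u[s<s.min()+20]),whi=np.ptp(u[s>s.max()-20]),s=(s.min(),s.max())))
    return out
E
python3 - <<'E'
from h import *
im=cv2.imread("pics/top0.png");ci=viewer.camera_info("top")
for c in clips(im,ci,20,30):print(c)
cv2.imwrite("pics/crop1.png",cv2.resize(im[160:285,60:280],None,fx=3.6,fy=3.6,interpolation=cv2.INTER_CUBIC))
print(ray(ci,[[300,288]],0),ray(ci,[[368,265],[514,269]],80), ray(ci,[[250,222],[372,235],[480,226]],0))
E
```

```text
{'bbox': array([294, 241,  17,  31, 101], dtype=int32), 'c': array([463.65088598, 105.77795978]), 'ang': np.float64(-0.33651258271456497), 'L': np.float64(88.02096228592355), 'wlo': np.float64(36.197914022451954), 'whi': np.float64(15.456037326766982), 's': (np.float64(-47.38002918868024), np.float64(40.640933097243305))}
{'bbox': array([239, 244,  18,  32, 129], dtype=int32), 'c': array([453.97632454, 261.43167239]), 'ang': np.float64(-0.32161252045810884), 'L': np.float64(87.73588843223462), 'wlo': np.float64(39.18993911807465), 'whi': np.float64(15.564935987086283), 's': (np.float64(-46.06019496851986), np.float64(41.67569346371475))}
{'bbox': array([436, 249,  17,  32, 156], dtype=int32), 'c': array([ 434.92090437, -280.65976969]), 'ang': np.float64(0.2071569623941289), 'L': np.float64(87.41524896836495), 'wlo': np.float64(40.489074971904415), 'whi': np.float64(17.24494122766422), 's': (np.float64(-44.7756207334726), np.float64(42.639628234892356))}
{'bbox': array([361, 258,  14,  14, 153], dtype=int32), 'c': array([432.939601  , -73.58160237]), 'ang': np.float64(-1.2458865714390404), 'L': np.float64(39.68882030756682), 'wlo': np.float64(37.769542095356584), 'whi': np.float64(36.85233764892307), 's': (np.float64(-19.56493666553282), np.float64(20.123883642034002))}
[[367.36978972 121.01245089   0.        ]] [[ 429.10382602  -69.53172391   80.        ]
 [ 416.32489258 -463.14454963   80.        ]] [[ 560.47183722  267.65255109    0.        ]
 [ 519.86476765  -88.45123839    0.        ]
 [ 544.05792114 -400.79500914    0.        ]]
```

View pics/crop1.png

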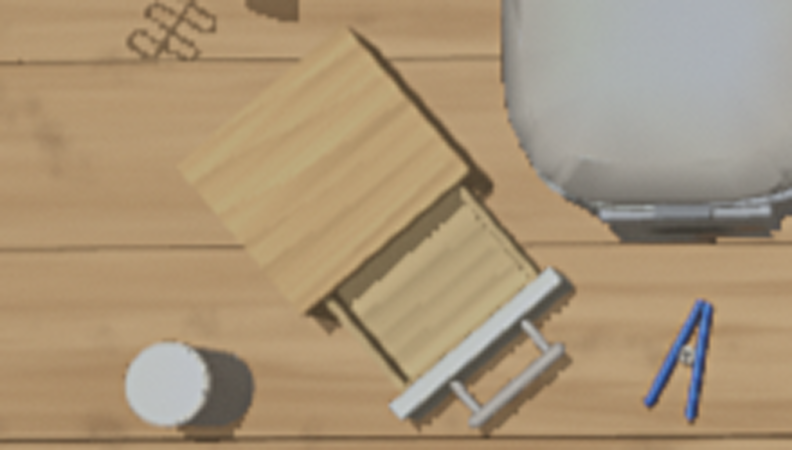

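```bash
cat >> h.py <<'E'
from scipy.spatial.transform import Rotation as Ro
def tool():
    s=ctrl.sense();q=s["ee_rot"];R=Ro.from_quat([q[1],q[2],q[3],q[0]]).as_matrix()
    return s,R,np.arctan2(R[1,1],R[0,1])
def wrap(a): return (a+np.pi/2)%np.pi-np.pi/2
E
python3 - <<'E'
from h import *
ci=viewer.camera_info("top")
s,R,yaw=tool();print(R.round(3),"yaw of jaw axis",yaw)
f=lambda a:np.array(a)/3.6+[60,160]
B=ray(ci,f([[308,312],[468,180],[350,30],[180,165]]),75)[:,:2];print(B,[np.linalg.norm(B[i]-B[i-1]) for i in range(4)])
H=ray(ci,f([[472,421],[566,346]]),42)[:,:2];print("handle",H,H.mean(0),np.linalg.norm(H[1]-H[0]))
F=ray(ci,f([[398,410],[562,278]]),62)[:,:2];print("front",F,np.linalg.norm(F[1]-F[0]))
c=B.mean(0);
ax=(B[2]+B[3]-B[0]-B[1]);ax/=np.linalg.norm(ax);print("x axis",ax,np.arctan2(ax[1],ax[0]),"depth H->box centre",(c-H.mean(0))@ax,"lat",(c-H.mean(0))@[-ax[1],ax[0]])
e=H[0]-H[1];print("handle normal ang",np.arctan2(-e[0],e[1]))
for k in clips(cv2.imread("pics/top0.png"),ci,20,30)[:3]:
    a=k["ang"];g=k["c"]-33*np.array([np.cos(a),np.sin(a)]);print(g,a,"turn",wrap(a+np.pi/2-yaw))
w=viewer.camera_info("wrist");Rw=np.array(w["R"]);print("wristcam pos",-Rw.T@w["t"],Rw.round(3),w["fx"])
E
```

```text
[[-0.     0.248 -0.969]
 [ 0.001 -0.969 -0.248]
 [-1.    -0.001 -0.   ]] yaw of jaw axis -1.3200112182841037
[[483.25060078 545.0176856 ]
 [585.08143758 423.1140023 ]
 [704.32189681 518.45740289]
 [598.6052163  648.84911565]] [np.float64(155.20197546703477), np.float64(158.83962769290926), np.float64(152.67171039426705), np.float64(167.86308496915177)]
handle [[399.6540722  425.73458861]
 [458.10345886 352.65061865]] [428.87876553 389.19260363] 93.58203602542558
front [[407.93819023 477.65146673]
 [509.71050233 351.86363832]] 161.8029087729538
x axis [0.76230958 0.64721257] 0.703922173976579 depth H->box centre 218.60026682093294 lat 4.179545827852821
handle normal ang 0.6745925043881974
[432.501792   116.67447041] -0.33651258271456497 turn -0.5872976912253574
[422.66833554 271.8628672 ] -0.32161252045810884 turn -0.5723976289689015
[ 402.62645689 -287.44715961] 0.2071569623941289 turn -0.04362814611666366
wristcam pos [ 195.28020162 -492.39750792  371.45565822] [[ 0.249 -0.968 -0.002]
 [-0.933 -0.241  0.269]
 [-0.261 -0.065 -0.963]] 404.4271698483608
```

Request:
carry_out:
  targets:
    - {"x": 0.27, "y": 0.22, "z": -0.03, "az": -0.044, "hand": 1}
    - {"x": 0.27, "y": 0.22, "z": -0.03, "az": -0.044, "hand": 1}
    - {"x": 0.27, "y": 0.22, "z": -0.03, "az": -0.044, "hand": 1}
    - {"x": 0.27, "y": 0.22, "z": -0.03, "az": -0.044, "hand": 1}
    - {"x": 0.27, "y": 0.22, "z": -0.03, "az": -0.044, "hand": 1}
  grip_force: 20

```text
invalid input at $.targets[0]: expected keys x, y, z, ax, ay, az, hand
```

Request:
carry_out:
  targets:
    - {"x": 0, "y": 0, "z": 0, "hand": 1}
    - {"x": 0, "y": 0, "z": 0, "hand": 1}
    - {"x": 0, "y": 0, "z": 0, "hand": 1}

```text
invalid input at $.targets[0]: expected keys x, y, z, ax, ay, az, hand
```

Request:
carry_out:
  targets:
    - {"x": 0.27, "y": 0.22, "z": -0.03, "ax": 0, "ay": 0, "az": -0.044, "hand": 1}
    - {"x": 0.27, "y": 0.22, "z": -0.03, "ax": 0, "ay": 0, "az": -0.044, "hand": 1}
    - {"x": 0.27, "y": 0.22, "z": -0.03, "ax": 0, "ay": 0, "az": -0.044, "hand": 1}
    - {"x": 0.27, "y": 0.22, "z": -0.03, "ax": 0, "ay": 0, "az": -0.044, "hand": 1}
    - {"x": 0.27, "y": 0.22, "z": -0.03, "ax": 0, "ay": 0, "az": -0.044, "hand": 1}
  grip_force: 20

```text
time_s: 0.72
eef_pos: [372.9, -310.4, 204.2]
ee_rot: [-0.073, -0.703, -0.073, 0.703]
force: [0.0, -1.8, -0.3]
grip_width: 0.998
```

Request:
carry_out:
  targets:
    - {"x": 0.025, "y": 0.02, "z": -0.03, "ax": 0, "ay": 0, "az": 0, "hand": 1}
    - {"x": 0.025, "y": 0.02, "z": -0.04, "ax": 0, "ay": 0, "az": 0, "hand": 1}
    - {"x": 0.025, "y": 0.02, "z": -0.04, "ax": 0, "ay": 0, "az": 0, "hand": 1}

```text
time_s: 1.1
eef_pos: [396.1, -292.1, 164.1]
ee_rot: [-0.073, -0.703, -0.073, 0.704]
force: [-0.8, -1.3, -0.2]
grip_width: 1.001
```

```bash
cat > look.py <<'E'
from h import *
import sys
def run(name):
    s,R,yaw=tool();ci=viewer.camera_info("wrist");im=viewer.capture("wrist");cv2.imwrite(f"pics/{name}.png",im)
    print(s["time_s"],s["eef_pos"].round(1),"yaw",yaw.round(3),"x",R[:,0].round(3),s["force"].round(1))
    for k in clips(im,ci,26,1500):
        a=k["ang"];g=k["c"]-33*np.array([np.cos(a),np.sin(a)])
        print(k["bbox"],"c",k["c"].round(1),"ang",a.round(3),"L",k["L"].round(1),np.round(k["s"],1),k["wlo"].round(1),k["whi"].round(1),
          "grip",g.round(1),"shift",(g-s["eef_pos"][:2]).round(1),"turn",wrap(a+np.pi/2-yaw).round(3))
run(sys.argv[1])
E
python3 look.py w1
```

```text
1.1 [ 396.1 -292.1  164.1] yaw -1.364 x [-0.001  0.001 -1.   ] [-0.8 -1.3 -0.2]
[ 293  104   57  135 2116] c [ 434.4 -284.7] ang 0.23 L 90.3 [-46.2  44.1] 39.8 16.7 grip [ 402.3 -292.3] shift [ 6.2 -0.1] turn 0.024
```

View pics/w1.png

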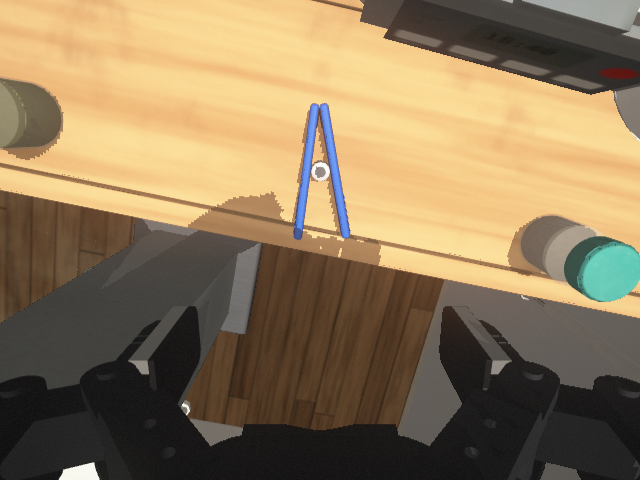

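Request:
carry_out:
  targets:
    - {"x": 0.006, "y": 0, "z": -0.055, "ax": 0, "ay": 0, "az": 0.024, "hand": 1}
    - {"x": 0.006, "y": 0, "z": -0.11, "ax": 0, "ay": 0, "az": 0.024, "hand": 1}
    - {"x": 0.006, "y": 0, "z": -0.145, "ax": 0, "ay": 0, "az": 0.024, "hand": 1}
    - {"x": 0.006, "y": 0, "z": -0.158, "ax": 0, "ay": 0, "az": 0.024, "hand": 1}
    - {"x": 0.006, "y": 0, "z": -0.158, "ax": 0, "ay": 0, "az": 0.024, "hand": 1}

```text
time_s: 1.78
eef_pos: [402.6, -292.8, 7.1]
ee_rot: [0.081, 0.703, 0.081, -0.702]
force: [-0.3, 0.2, -0.0]
grip_width: 0.997
```

Request:
carry_out:
  targets:
    - {"x": 0, "y": 0, "z": 0, "ax": 0, "ay": 0, "az": 0, "hand": -1}

```text
time_s: 1.9
eef_pos: [403.2, -292.9, 8.0]
ee_rot: [0.082, 0.703, 0.08, -0.702]
force: [0.4, -0.1, -0.5]
grip_width: 0.812
```

Request:
carry_out:
  targets:
    - {"x": 0, "y": 0, "z": 0, "ax": 0, "ay": 0, "az": 0, "hand": -1}

```text
time_s: 2.02
eef_pos: [403.1, -292.5, 7.6]
ee_rot: [0.082, 0.703, 0.081, -0.702]
force: [-0.9, 0.3, -0.6]
grip_width: 0.605
```

Request:
carry_out:
  targets:
    - {"x": 0, "y": 0, "z": 0, "ax": 0, "ay": 0, "az": 0, "hand": -1}

```text
time_s: 2.15
eef_pos: [402.9, -292.1, 7.2]
ee_rot: [0.082, 0.703, 0.081, -0.702]
force: [-1.6, 2.0, 7.1]
grip_width: 0.375
```

Request:
carry_out:
  targets:
    - {"x": 0, "y": 0, "z": 0, "ax": 0, "ay": 0, "az": 0, "hand": -1}

```text
time_s: 2.28
eef_pos: [403.0, -292.3, 7.4]
ee_rot: [0.082, 0.703, 0.081, -0.702]
force: [-0.7, 0.5, 6.4]
grip_width: 0.288
```

Request:
carry_out:
  targets:
    - {"x": 0, "y": 0, "z": 0, "ax": 0, "ay": 0, "az": 0, "hand": -1}
    - {"x": 0, "y": 0, "z": 0, "ax": 0, "ay": 0, "az": 0, "hand": -1}

```text
time_s: 2.52
eef_pos: [403.0, -292.4, 7.3]
ee_rot: [0.082, 0.703, 0.081, -0.702]
force: [-0.4, 0.3, 5.8]
grip_width: 0.289
```

Request:
carry_out:
  targets:
    - {"x": 0, "y": 0, "z": 0, "ax": 0, "ay": 0, "az": 0, "hand": -0.3}
    - {"x": 0, "y": 0, "z": 0, "ax": 0, "ay": 0, "az": 0, "hand": -0.3}

```text
time_s: 2.78
eef_pos: [402.8, -292.2, 6.8]
ee_rot: [0.082, 0.703, 0.081, -0.702]
force: [-0.7, -0.3, 3.4]
grip_width: 0.352
```

Request:
carry_out:
  targets:
    - {"x": 0, "y": 0, "z": 0, "ax": 0, "ay": 0, "az": 0, "hand": 1}
    - {"x": 0, "y": 0, "z": 0, "ax": 0, "ay": 0, "az": 0, "hand": 1}
    - {"x": 0, "y": 0, "z": 0.05, "ax": 0, "ay": 0, "az": 0, "hand": 1}
    - {"x": 0, "y": 0, "z": 0.11, "ax": 0, "ay": 0, "az": 0, "hand": 1}
    - {"x": 0, "y": 0, "z": 0.16, "ax": 0, "ay": 0, "az": 0, "hand": 1}

```text
time_s: 3.4
eef_pos: [402.6, -291.8, 168.6]
ee_rot: [0.082, 0.703, 0.081, -0.702]
force: [0.5, -0.6, -0.8]
grip_width: 1.002
```

```bash
python3 look.py w2
```

```text
3.4 [ 402.6 -291.8  168.6] yaw -1.34 x [ 0. -0. -1.] [ 0.5 -0.6 -0.8]
[ 293  115   54  132 2012] c [ 434.4 -285.5] ang 0.216 L 90.8 [-46.8  44. ] 38.6 16.4 grip [ 402.2 -292.6] shift [-0.4 -0.8] turn -0.014
```

Request:
carry_out:
  targets:
    - {"x": 0.03, "y": 0.4, "z": 0, "ax": 0, "ay": 0, "az": -0.567, "hand": 1}
    - {"x": 0.03, "y": 0.4, "z": 0, "ax": 0, "ay": 0, "az": -0.567, "hand": 1}
    - {"x": 0.03, "y": 0.4, "z": 0, "ax": 0, "ay": 0, "az": -0.567, "hand": 1}
    - {"x": 0.03, "y": 0.4, "z": 0, "ax": 0, "ay": 0, "az": -0.567, "hand": 1}
    - {"x": 0.03, "y": 0.4, "z": 0, "ax": 0, "ay": 0, "az": -0.567, "hand": 1}

```text
time_s: 4.08
eef_pos: [425.0, 6.0, 166.3]
ee_rot: [-0.119, 0.697, -0.119, -0.697]
force: [1.5, -0.6, 0.5]
grip_width: 1.002
```

Request:
carry_out:
  targets:
    - {"x": 0.01, "y": 0.098, "z": 0, "ax": 0, "ay": 0, "az": 0, "hand": 1}
    - {"x": 0.01, "y": 0.098, "z": 0, "ax": 0, "ay": 0, "az": 0, "hand": 1}
    - {"x": 0.01, "y": 0.098, "z": 0, "ax": 0, "ay": 0, "az": 0, "hand": 1}

```text
time_s: 4.45
eef_pos: [434.9, 104.0, 166.1]
ee_rot: [0.117, -0.697, 0.117, 0.698]
force: [0.5, -0.4, 0.1]
grip_width: 1.003
```

```bash
python3 look.py w3
```

```text
4.45 [434.9 104.  166.1] yaw -1.903 x [-0.001  0.    -1.   ] [ 0.5 -0.4  0.1]
[ 576  118   64   78 3948] c [ 416.2 -101.2] ang 0.032 L 56.0 [-28.8  27.2] 35.8 42.8 grip [ 383.2 -102.3] shift [ -51.7 -206.2] turn 0.364
[ 280  126   56  130 2017] c [462.2 103.1] ang -0.318 L 90.4 [-46.9  43.5] 39.8 16.4 grip [430.8 113.4] shift [-4.1  9.4] turn 0.014
[  97  212   53  118 1763] c [452.3 256.5] ang -0.291 L 91.2 [-46.7  44.5] 40.8 16.2 grip [420.7 266. ] shift [-14.2 162. ] turn 0.042
```

Request:
carry_out:
  targets:
    - {"x": -0.004, "y": 0.009, "z": -0.055, "ax": 0, "ay": 0, "az": 0.014, "hand": 1}
    - {"x": -0.004, "y": 0.009, "z": -0.11, "ax": 0, "ay": 0, "az": 0.014, "hand": 1}
    - {"x": -0.004, "y": 0.009, "z": -0.145, "ax": 0, "ay": 0, "az": 0.014, "hand": 1}
    - {"x": -0.004, "y": 0.009, "z": -0.159, "ax": 0, "ay": 0, "az": 0.014, "hand": 1}
    - {"x": -0.004, "y": 0.009, "z": -0.159, "ax": 0, "ay": 0, "az": 0.014, "hand": 1}

```text
time_s: 5.12
eef_pos: [431.3, 110.5, 7.5]
ee_rot: [0.114, -0.698, 0.114, 0.698]
force: [0.3, -0.4, -0.1]
grip_width: 1.0
```

Request:
carry_out:
  targets:
    - {"x": 0, "y": 0, "z": 0, "ax": 0, "ay": 0, "az": 0, "hand": -1}
    - {"x": 0, "y": 0, "z": 0, "ax": 0, "ay": 0, "az": 0, "hand": -1}
    - {"x": 0, "y": 0, "z": 0, "ax": 0, "ay": 0, "az": 0, "hand": -1}

```text
time_s: 5.5
eef_pos: [431.9, 111.2, 8.6]
ee_rot: [-0.114, 0.699, -0.113, -0.697]
force: [-4.7, 1.1, 20.2]
grip_width: 0.38
```

Request:
carry_out:
  targets:
    - {"x": 0, "y": 0, "z": 0, "ax": 0, "ay": 0, "az": 0, "hand": -1}

```text
time_s: 5.62
eef_pos: [432.1, 111.2, 8.8]
ee_rot: [-0.113, 0.699, -0.113, -0.697]
force: [-2.7, 0.8, 13.0]
grip_width: 0.335
```

Request:
carry_out:
  targets:
    - {"x": 0, "y": 0, "z": 0, "ax": 0, "ay": 0, "az": 0, "hand": -1}
    - {"x": 0, "y": 0, "z": 0, "ax": 0, "ay": 0, "az": 0, "hand": -1}

```text
time_s: 5.88
eef_pos: [432.1, 111.2, 8.8]
ee_rot: [-0.113, 0.699, -0.113, -0.697]
force: [-2.2, 1.6, 12.4]
grip_width: 0.332
```

Request:
carry_out:
  targets:
    - {"x": 0, "y": 0, "z": 0, "ax": 0, "ay": 0, "az": 0, "hand": -0.3}
    - {"x": 0, "y": 0, "z": 0, "ax": 0, "ay": 0, "az": 0, "hand": -0.3}

```text
time_s: 6.12
eef_pos: [432.1, 111.2, 8.7]
ee_rot: [-0.114, 0.699, -0.113, -0.697]
force: [-0.6, 1.9, 9.1]
grip_width: 0.354
```

Request:
carry_out:
  targets:
    - {"x": 0, "y": 0, "z": 0, "ax": 0, "ay": 0, "az": 0, "hand": 1}
    - {"x": 0, "y": 0, "z": 0, "ax": 0, "ay": 0, "az": 0, "hand": 1}
    - {"x": 0, "y": 0, "z": 0.05, "ax": 0, "ay": 0, "az": 0, "hand": 1}
    - {"x": 0, "y": 0, "z": 0.11, "ax": 0, "ay": 0, "az": 0, "hand": 1}
    - {"x": 0, "y": 0, "z": 0.16, "ax": 0, "ay": 0, "az": 0, "hand": 1}

```text
time_s: 6.75
eef_pos: [431.1, 111.1, 169.7]
ee_rot: [-0.113, 0.698, -0.113, -0.698]
force: [1.0, -0.4, 0.2]
grip_width: 0.996
```

Request:
carry_out:
  targets:
    - {"x": -0.01, "y": 0.156, "z": 0, "ax": 0, "ay": 0, "az": 0.028, "hand": 1}
    - {"x": -0.01, "y": 0.156, "z": 0, "ax": 0, "ay": 0, "az": 0.028, "hand": 1}
    - {"x": -0.01, "y": 0.156, "z": 0, "ax": 0, "ay": 0, "az": 0.028, "hand": 1}
    - {"x": -0.01, "y": 0.156, "z": 0, "ax": 0, "ay": 0, "az": 0.028, "hand": 1}

```text
time_s: 7.25
eef_pos: [420.6, 268.6, 167.2]
ee_rot: [0.102, -0.699, 0.103, 0.7]
force: [0.3, -0.7, 0.4]
grip_width: 1.001
```

```bash
python3 look.py w4
```

```text
7.25 [420.6 268.6 167.2] yaw -1.862 x [-0.001 -0.    -1.   ] [ 0.3 -0.7  0.4]
[ 500   26   60  146 3740] c [467.1 103.9] ang -0.211 L 91.8 [-53.2  38.6] 40.6 24.0 grip [434.8 110.8] shift [  14.2 -157.8] turn 0.08
[ 289  114   55  132 2006] c [453.2 259.2] ang -0.316 L 90.4 [-47.   43.4] 39.1 16.3 grip [421.8 269.5] shift [1.2 0.9] turn -0.025
```

View pics/w4.png

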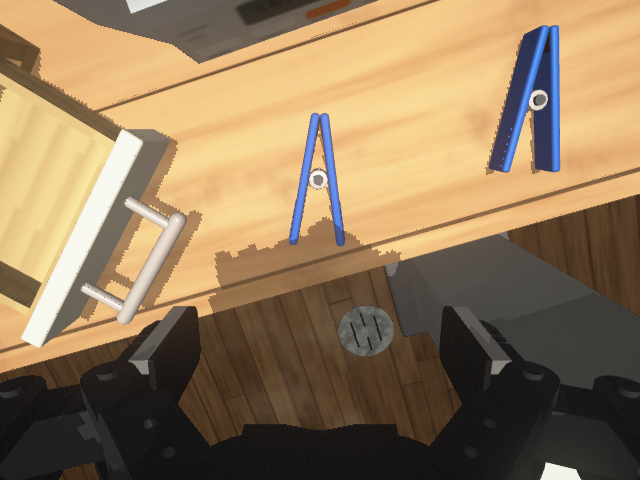

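Request:
carry_out:
  targets:
    - {"x": 0.001, "y": 0, "z": -0.055, "ax": 0, "ay": 0, "az": -0.02, "hand": 0.7}
    - {"x": 0.001, "y": 0, "z": -0.11, "ax": 0, "ay": 0, "az": -0.02, "hand": 0.7}
    - {"x": 0.001, "y": 0, "z": -0.145, "ax": 0, "ay": 0, "az": -0.02, "hand": 0.7}
    - {"x": 0.001, "y": 0, "z": -0.16, "ax": 0, "ay": 0, "az": -0.02, "hand": 0.7}
    - {"x": 0.001, "y": 0, "z": -0.16, "ax": 0, "ay": 0, "az": -0.02, "hand": 0.7}

```text
time_s: 7.92
eef_pos: [422.4, 266.5, 7.6]
ee_rot: [0.111, -0.698, 0.111, 0.699]
force: [0.0, 0.6, 0.5]
grip_width: 0.851
```

Request:
carry_out:
  targets:
    - {"x": 0, "y": 0, "z": 0, "ax": 0, "ay": 0, "az": 0, "hand": -1}
    - {"x": 0, "y": 0, "z": 0, "ax": 0, "ay": 0, "az": 0, "hand": -1}
    - {"x": 0, "y": 0, "z": 0, "ax": 0, "ay": 0, "az": 0, "hand": -1}
    - {"x": 0, "y": 0, "z": 0, "ax": 0, "ay": 0, "az": 0, "hand": -1}
    - {"x": 0, "y": 0, "z": 0, "ax": 0, "ay": 0, "az": 0, "hand": -1}

```text
time_s: 8.55
eef_pos: [423.4, 267.7, 9.5]
ee_rot: [-0.111, 0.7, -0.11, -0.697]
force: [-2.5, 0.5, 12.7]
grip_width: 0.327
```

Request:
carry_out:
  targets:
    - {"x": 0, "y": 0, "z": 0, "ax": 0, "ay": 0, "az": 0, "hand": 0.7}
    - {"x": 0, "y": 0, "z": 0, "ax": 0, "ay": 0, "az": 0, "hand": 0.7}
    - {"x": 0, "y": 0, "z": 0.05, "ax": 0, "ay": 0, "az": 0, "hand": 1}
    - {"x": 0, "y": 0, "z": 0.11, "ax": 0, "ay": 0, "az": 0, "hand": 1}
    - {"x": 0, "y": 0, "z": 0.17, "ax": 0, "ay": 0, "az": 0, "hand": 1}

```text
time_s: 9.18
eef_pos: [421.9, 266.9, 179.4]
ee_rot: [0.111, -0.698, 0.111, 0.698]
force: [0.5, -0.3, -0.6]
grip_width: 1.002
```

Request:
carry_out:
  targets:
    - {"x": 0.06, "y": 0.19, "z": 0.06, "ax": 0, "ay": 0, "az": -0.57, "hand": 1}
    - {"x": 0.06, "y": 0.19, "z": 0.06, "ax": 0, "ay": 0, "az": -0.57, "hand": 1}
    - {"x": 0.06, "y": 0.19, "z": 0.06, "ax": 0, "ay": 0, "az": -0.57, "hand": 1}
    - {"x": 0.06, "y": 0.19, "z": 0.06, "ax": 0, "ay": 0, "az": -0.57, "hand": 1}
    - {"x": 0.06, "y": 0.19, "z": 0.06, "ax": 0, "ay": 0, "az": -0.57, "hand": 1}

```text
time_s: 9.8
eef_pos: [501.6, 419.6, 234.8]
ee_rot: [0.286, -0.641, 0.27, 0.659]
force: [-0.4, 0.0, -0.4]
grip_width: 1.001
```

```bash
python3 look.py w5; python3 - <<'E'
from h import *
import json
ci=viewer.camera_info("wrist");json.dump({k:np.array(v).tolist() for k,v in ci.items()},open("w5.json","w"))
print(ctrl.sense()["joints"].round(2))
E
```

```text
9.8 [501.6 419.6 234.8] yaw -2.379 x [-0.015  0.031 -0.999] [-0.4  0.  -0.4]
[ 473   48   72  117 1727] c [452.9 259.8] ang -0.278 L 91.3 [-46.4  45. ] 40.8 16.5 grip [421.2 268.9] shift [ -80.4 -150.7] turn 0.53
[0.5  0.6  1.06 0.03 1.48 2.88]
```

View pics/w5.png

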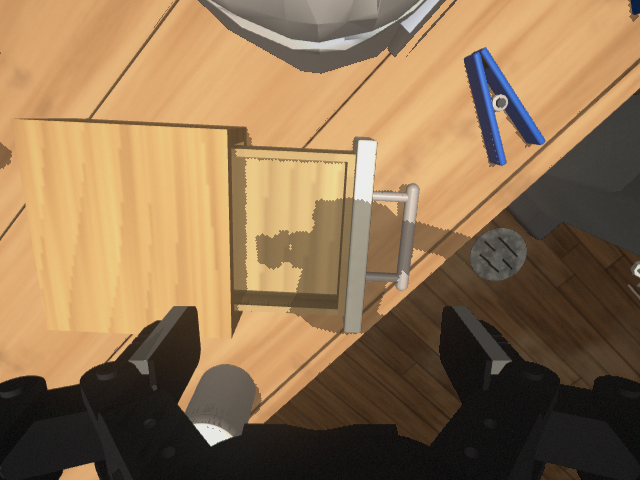

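```bash
python3 - <<'E'
from h import *
import json
ci=json.load(open("w5.json"))
n=lambda v:v/np.linalg.norm(v)
H=ray(ci,[[413,188],[403,287]],44)[:,:2]
F=ray(ci,[[367,140],[353,331]],62)[:,:2]
B=ray(ci,[[229,128],[230,337]],75)[:,:2]
K=ray(ci,[[18,120],[50,330]],75)[:,:2]
for nm,P in(("H",H),("F",F),("B",B),("K",K)):
    e=P[1]-P[0];a=np.arctan2(e[1],e[0])-np.pi/2;print(nm,P.round(1).tolist(),P.mean(0).round(1),"len",np.linalg.norm(e).round(1),"xang",a.round(3))
a=np.median([np.arctan2((P[1]-P[0])[1],(P[1]-P[0])[0])-np.pi/2 for P in(H,F,B)])
x=np.array([np.cos(a),np.sin(a)]);y=np.array([-x[1],x[0]])
for P in(F,B,K):print(((P.mean(0)-H.mean(0))@np.c_[x,y]).round(1))
E
```

```text
H [[457.3, 355.6], [398.5, 420.9]] [427.9 388.3] len 87.9 xang 0.733
F [[513.7, 355.6], [407.3, 476.0]] [460.5 415.8] len 160.7 xang 0.724
B [[591.9, 418.0], [483.1, 546.8]] [537.5 482.4] len 168.6 xang 0.701
K [[703.9, 517.7], [595.7, 646.7]] [649.8 582.2] len 168.4 xang 0.698
[42.7 -1. ]
[144.5  -2. ]
[294.7  -1.6]
```

Request:
carry_out:
  targets:
    - {"x": -0.08, "y": -0.5, "z": 0, "ax": 0, "ay": 0, "az": 1.03, "hand": 1}
    - {"x": -0.08, "y": -0.5, "z": 0, "ax": 0, "ay": 0, "az": 1.03, "hand": 1}
    - {"x": -0.08, "y": -0.5, "z": 0, "ax": 0, "ay": 0, "az": 1.03, "hand": 1}
    - {"x": -0.08, "y": -0.5, "z": 0, "ax": 0, "ay": 0, "az": 1.03, "hand": 1}
    - {"x": -0.08, "y": -0.5, "z": 0, "ax": 0, "ay": 0, "az": 1.03, "hand": 1}

```text
time_s: 10.48
eef_pos: [453.9, 125.1, 235.4]
ee_rot: [-0.026, -0.695, -0.033, 0.718]
force: [0.4, -0.4, 1.1]
grip_width: 0.999
```

```bash
python3 -c "
from h import *
s,R,y=tool();print(s['eef_pos'].round(1),y,R[:,0].round(3),s['joints'].round(2))"
```

```text
[453.9 125.1 235.4] -1.4876004344251244 [-0.034  0.008 -0.999] [0.01 0.21 1.62 0.01 1.34 1.5 ]
```

Request:
carry_out:
  targets:
    - {"x": -0.052, "y": -0.3, "z": -0.03, "ax": -0.008, "ay": -0.034, "az": 0.134, "hand": 1}
    - {"x": -0.052, "y": -0.3, "z": -0.03, "ax": -0.008, "ay": -0.034, "az": 0.134, "hand": 1}
    - {"x": -0.052, "y": -0.3, "z": -0.03, "ax": -0.008, "ay": -0.034, "az": 0.134, "hand": 1}
    - {"x": -0.052, "y": -0.3, "z": -0.03, "ax": -0.008, "ay": -0.034, "az": 0.134, "hand": 1}
    - {"x": -0.052, "y": -0.3, "z": -0.03, "ax": -0.008, "ay": -0.034, "az": 0.134, "hand": 1}

```text
time_s: 11.1
eef_pos: [401.9, -174.4, 205.3]
ee_rot: [-0.075, -0.703, -0.074, 0.703]
force: [0.5, -0.4, 0.1]
grip_width: 1.001
```

Request:
carry_out:
  targets:
    - {"x": 0, "y": -0.06, "z": -0.02, "ax": 0, "ay": 0, "az": 0, "hand": 1}
    - {"x": 0, "y": -0.115, "z": -0.035, "ax": 0, "ay": 0, "az": 0, "hand": 1}
    - {"x": 0, "y": -0.115, "z": -0.035, "ax": 0, "ay": 0, "az": 0, "hand": 1}
    - {"x": 0, "y": -0.115, "z": -0.035, "ax": 0, "ay": 0, "az": 0, "hand": 1}

```text
time_s: 11.6
eef_pos: [403.0, -287.1, 170.6]
ee_rot: [-0.075, -0.703, -0.074, 0.703]
force: [-0.1, -0.1, 0.3]
grip_width: 1.003
```

```bash
python3 look.py w6
```

```text
11.6 [ 403.  -287.1  170.6] yaw -1.359 x [-0.    -0.001 -1.   ] [-0.1 -0.1  0.3]
[ 299  118   54  129 1969] c [ 434.4 -285.5] ang 0.218 L 89.9 [-46.4  43.5] 38.8 16.5 grip [ 402.2 -292.6] shift [-0.8 -5.6] turn 0.007
```

Request:
carry_out:
  targets:
    - {"x": 0, "y": -0.005, "z": -0.055, "ax": 0, "ay": 0, "az": 0.005, "hand": 1}
    - {"x": 0, "y": -0.005, "z": -0.11, "ax": 0, "ay": 0, "az": 0.005, "hand": 1}
    - {"x": 0, "y": -0.005, "z": -0.15, "ax": 0, "ay": 0, "az": 0.005, "hand": 0.5}
    - {"x": 0, "y": -0.005, "z": -0.166, "ax": 0, "ay": 0, "az": 0.005, "hand": 0.3}
    - {"x": 0, "y": -0.005, "z": -0.166, "ax": 0, "ay": 0, "az": 0.005, "hand": 0.3}

```text
time_s: 12.28
eef_pos: [403.9, -292.5, 5.0]
ee_rot: [-0.078, -0.703, -0.076, 0.703]
force: [-0.9, 0.2, 0.6]
grip_width: 0.652
```

Request:
carry_out:
  targets:
    - {"x": 0, "y": 0, "z": 0, "ax": 0, "ay": 0, "az": 0, "hand": -1}
    - {"x": 0, "y": 0, "z": 0, "ax": 0, "ay": 0, "az": 0, "hand": -1}
    - {"x": 0, "y": 0, "z": 0, "ax": 0, "ay": 0, "az": 0, "hand": -1}
    - {"x": 0, "y": 0, "z": 0, "ax": 0, "ay": 0, "az": 0, "hand": -1}

```text
time_s: 12.78
eef_pos: [404.4, -293.8, 6.4]
ee_rot: [0.078, 0.704, 0.075, -0.702]
force: [-0.7, 0.6, 6.2]
grip_width: 0.293
```

Request:
carry_out:
  targets:
    - {"x": 0, "y": 0, "z": 0.02, "ax": 0, "ay": 0, "az": 0, "hand": -1}
    - {"x": 0, "y": 0, "z": 0.06, "ax": 0, "ay": 0, "az": 0, "hand": -1}
    - {"x": 0, "y": 0, "z": 0.11, "ax": 0, "ay": 0, "az": 0, "hand": -1}
    - {"x": 0, "y": 0, "z": 0.16, "ax": 0, "ay": 0, "az": 0, "hand": -1}
    - {"x": 0, "y": 0, "z": 0.19, "ax": 0, "ay": 0, "az": 0, "hand": -1}

```text
time_s: 13.4
eef_pos: [403.9, -293.3, 198.2]
ee_rot: [0.079, 0.704, 0.075, -0.702]
force: [0.1, -0.2, -1.3]
grip_width: 0.29
```

```bash
python3 look.py w7
```

```text
13.4 [ 403.9 -293.3  198.2] yaw -1.354 x [ 0.003 -0.006 -1.   ] [ 0.1 -0.2 -1.3]
[ 337   95   25  282 5166] c [ 389.5 -322.1] ang 0.215 L 234.2 [-122.2  112. ] 16.1 13.0 grip [ 357.3 -329.1] shift [-46.7 -35.8] turn -0.003
[ 275   96   29  282 5338] c [ 378.4 -275.3] ang 0.237 L 234.5 [-122.4  112.1] 16.0 13.0 grip [ 346.3 -283. ] shift [-57.6  10.3] turn 0.02
```

View pics/w7.png

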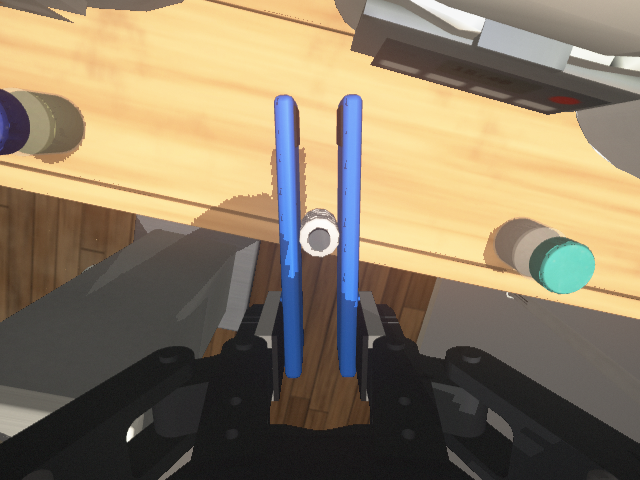

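Request:
carry_out:
  targets:
    - {"x": 0, "y": 0.3, "z": 0.06, "ax": 0, "ay": 0, "az": 0.9, "hand": -1}
    - {"x": 0, "y": 0.3, "z": 0.06, "ax": 0, "ay": 0, "az": 0.9, "hand": -1}
    - {"x": 0, "y": 0.3, "z": 0.06, "ax": 0, "ay": 0, "az": 0.9, "hand": -1}
    - {"x": 0, "y": 0.3, "z": 0.06, "ax": 0, "ay": 0, "az": 0.9, "hand": -1}
    - {"x": 0, "y": 0.3, "z": 0.06, "ax": 0, "ay": 0, "az": 0.9, "hand": -1}

```text
time_s: 14.08
eef_pos: [403.1, 9.1, 255.7]
ee_rot: [0.378, 0.599, 0.375, -0.598]
force: [1.1, -0.1, -1.2]
grip_width: 0.288
```

Request:
carry_out:
  targets:
    - {"x": 0.01, "y": 0.3, "z": 0, "ax": 0, "ay": 0, "az": 0.9, "hand": -1}
    - {"x": 0.01, "y": 0.3, "z": 0, "ax": 0, "ay": 0, "az": 0.9, "hand": -1}
    - {"x": 0.01, "y": 0.3, "z": 0, "ax": 0, "ay": 0, "az": 0.9, "hand": -1}
    - {"x": 0.01, "y": 0.3, "z": 0, "ax": 0, "ay": 0, "az": 0.9, "hand": -1}
    - {"x": 0.01, "y": 0.3, "z": 0, "ax": 0, "ay": 0, "az": 0.9, "hand": -1}

```text
time_s: 14.7
eef_pos: [413.0, 309.4, 255.1]
ee_rot: [0.6, 0.376, 0.599, -0.374]
force: [0.6, 0.5, -0.3]
grip_width: 0.288
```

```bash
python3 -c "
from h import *
s,R,y=tool();print(s['eef_pos'].round(1),y,R[:,0].round(3),s['joints'].round(2),0.71-y)"
```

```text
[413.  309.4 255.1] 0.45292565013375674 [ 0.003  0.001 -1.   ] [ 0.42  0.27  1.49 -0.    1.38 -0.04] 0.2570743498662432
```

Request:
carry_out:
  targets:
    - {"x": 0.045, "y": 0.048, "z": 0, "ax": 0, "ay": 0, "az": 0.13, "hand": -1}
    - {"x": 0.08, "y": 0.085, "z": -0.03, "ax": 0, "ay": 0, "az": 0.257, "hand": -1}
    - {"x": 0.112, "y": 0.12, "z": -0.07, "ax": 0, "ay": 0, "az": 0.257, "hand": -1}
    - {"x": 0.112, "y": 0.12, "z": -0.11, "ax": 0, "ay": 0, "az": 0.257, "hand": -1}
    - {"x": 0.112, "y": 0.12, "z": -0.11, "ax": 0, "ay": 0, "az": 0.257, "hand": -1}

```text
time_s: 15.32
eef_pos: [524.3, 426.4, 141.6]
ee_rot: [0.641, 0.296, 0.643, -0.298]
force: [-0.6, -0.3, 0.3]
grip_width: 0.294
```

```bash
python3 look.py w8;python3 -c "
from h import *
import json
im=viewer.capture('top');cv2.imwrite('pics/top1.png',cv2.resize(im[160:285,60:280],None,fx=3.6,fy=3.6))
print(tool()[0]['eef_pos'],tool()[2]); json.dump({k:np.array(v).tolist() for k,v in viewer.camera_info('wrist').items()},open('w8.json','w'))"
```

```text
15.325 [524.3 426.4 141.6] yaw 0.703 x [-0.004 -0.002 -1.   ] [-0.6 -0.3  0.3]
[ 274   95   28  283 5244] c [505.9 414.6] ang -0.856 L 192.5 [-85.5 107. ] 12.7 12.3 grip [484.3 439.5] shift [-40.   13.1] turn 0.012
[ 339   95   23  282 4900] c [537.1 439.3] ang -0.861 L 191.6 [-87.  104.6] 10.8 11.6 grip [515.7 464.3] shift [-8.6 37.9] turn 0.006
[  29  281  114   97 3931] c [442.3 267. ] ang -0.106 L 77.8 [-37.8  40.1] 40.9 31.9 grip [409.5 270.5] shift [-114.8 -155.9] turn 0.761
[525.98475177 427.16909501 146.90120901] 0.703212227447104
```

View pics/w8.png

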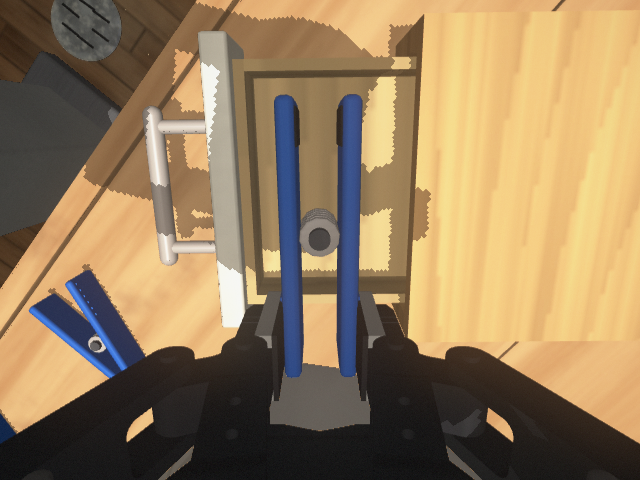

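```bash
python3 - <<'E'
from h import *
import json
ci=json.load(open("w8.json"));ci=viewer.camera_info("wrist") if 0 else ci
H=ray(ci,[[152,111],[169,261]],44)[:,:2]
F=ray(ci,[[200,32],[222,326]],62)[:,:2]
B=ray(ci,[[423,14],[408,342]],75)[:,:2]
FL=ray(ci,[[256,76],[262,276]],22)[:,:2]
for P in(H,F,B,FL):
    e=P[0]-P[1];a=np.arctan2(e[1],e[0])-np.pi/2;print(P.round(1).tolist(),P.mean(0).round(1),np.linalg.norm(e).round(1),a.round(3))
s,R,yaw=tool();t=s["eef_pos"][:2];h=H.mean(0)
for a in(0.69,0.71):
    M=np.array([[np.cos(a),-np.sin(a)],[np.sin(a),np.cos(a)]])
    print(a,"tcp in handle",((t-h)@M).round(1),"F",((F-h)@M).round(1).tolist(),"B",((B-h)@M).round(1).tolist(),"floor edge",((FL-h)@M).round(1).tolist())
print(s["eef_pos"],yaw)
E
```

```text
[[401.7, 424.6], [460.6, 356.4]] [431.1 390.5] 90.2 0.713
[[404.5, 475.9], [510.8, 351.7]] [457.7 413.8] 163.4 0.708
[[484.4, 550.4], [598.4, 421.0]] [541.4 485.7] 172.4 0.722
[[431.4, 477.9], [514.5, 378.1]] [472.9 428. ] 129.8 0.695
0.69 tcp in handle [ 96.5 -32.1] F [[33.8, 82.8], [36.8, -80.6]] B [[142.9, 89.4], [148.4, -82.9]] floor edge [[55.8, 67.2], [56.4, -62.6]]
0.71 tcp in handle [ 95.8 -34. ] F [[35.5, 82.1], [35.1, -81.3]] B [[144.6, 86.5], [146.7, -85.9]] floor edge [[57.1, 66.1], [55.1, -63.7]]
[525.98475177 427.16909501 146.90120901] 0.703212227447104
```

Request:
carry_out:
  targets:
    - {"x": 0.003, "y": 0.003, "z": -0.035, "ax": 0, "ay": 0, "az": 0.005, "hand": -1}
    - {"x": 0.003, "y": 0.003, "z": -0.06, "ax": 0, "ay": 0, "az": 0.005, "hand": -1}
    - {"x": 0.003, "y": 0.003, "z": -0.08, "ax": 0, "ay": 0, "az": 0.005, "hand": -1}
    - {"x": 0.003, "y": 0.003, "z": -0.1, "ax": 0, "ay": 0, "az": 0.005, "hand": -1}
    - {"x": 0.003, "y": 0.003, "z": -0.1, "ax": 0, "ay": 0, "az": 0.005, "hand": -1}

```text
time_s: 16.05
eef_pos: [528.2, 429.7, 43.7]
ee_rot: [0.642, 0.296, 0.642, -0.296]
force: [-0.7, -0.5, -0.7]
grip_width: 0.29
```

Request:
carry_out:
  targets:
    - {"x": 0, "y": 0, "z": -0.01, "ax": 0, "ay": 0, "az": 0, "hand": -1}
    - {"x": 0, "y": 0, "z": -0.014, "ax": 0, "ay": 0, "az": 0, "hand": -1}
    - {"x": 0, "y": 0, "z": -0.014, "ax": 0, "ay": 0, "az": 0, "hand": -1}

```text
time_s: 16.42
eef_pos: [528.6, 430.0, 30.4]
ee_rot: [0.643, 0.296, 0.642, -0.295]
force: [-0.1, 0.3, -0.6]
grip_width: 0.287
```

Request:
carry_out:
  targets:
    - {"x": 0, "y": 0, "z": 0, "ax": 0, "ay": 0, "az": 0, "hand": -0.2}
    - {"x": 0, "y": 0, "z": 0, "ax": 0, "ay": 0, "az": 0, "hand": 0.1}
    - {"x": 0, "y": 0, "z": 0, "ax": 0, "ay": 0, "az": 0, "hand": 0.1}
    - {"x": 0, "y": 0, "z": 0, "ax": 0, "ay": 0, "az": 0, "hand": 0.1}

```text
time_s: 16.92
eef_pos: [528.5, 429.9, 30.9]
ee_rot: [0.643, 0.296, 0.642, -0.295]
force: [-4.1, -3.9, 4.5]
grip_width: 0.55
```

Request:
carry_out:
  targets:
    - {"x": 0, "y": 0, "z": 0.015, "ax": 0, "ay": 0, "az": 0, "hand": 0.1}
    - {"x": 0, "y": 0, "z": 0.04, "ax": 0, "ay": 0, "az": 0, "hand": 0.1}
    - {"x": 0, "y": 0, "z": 0.09, "ax": 0, "ay": 0, "az": 0, "hand": 0.1}
    - {"x": 0, "y": 0, "z": 0.12, "ax": 0, "ay": 0, "az": 0, "hand": 0.1}
    - {"x": 0, "y": 0, "z": 0.12, "ax": 0, "ay": 0, "az": 0, "hand": 0.1}

```text
time_s: 17.55
eef_pos: [529.8, 430.8, 154.5]
ee_rot: [0.644, 0.298, 0.641, -0.293]
force: [-0.6, -0.2, 0.0]
grip_width: 0.548
```

```bash
python3 look.py w9
```

```text
17.55 [529.8 430.8 154.5] yaw 0.708 x [ 0.008  0.004 -1.   ] [-0.6 -0.2  0. ]
[ 285  117   62  148 2664] c [508.9 451.1] ang -0.857 L 98.6 [-47.   51.6] 17.5 42.7 grip [487.3 476. ] shift [-42.6  45.2] turn 0.005
[  26  272  113   91 3562] c [440.5 267.9] ang -0.064 L 81.3 [-36.4  44.8] 42.2 33.3 grip [407.5 270. ] shift [-122.3 -160.8] turn 0.798
```

View pics/w9.png

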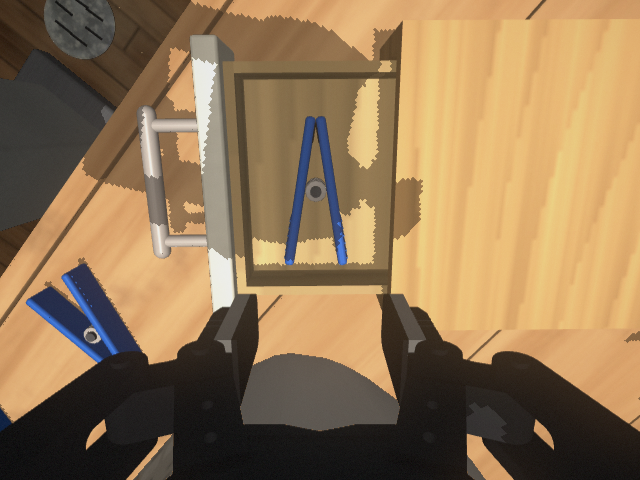

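Request:
carry_out:
  targets:
    - {"x": -0.05, "y": -0.03, "z": 0, "ax": 0, "ay": 0, "az": 0, "hand": -1}
    - {"x": -0.1, "y": -0.06, "z": 0, "ax": 0, "ay": 0, "az": 0, "hand": -1}
    - {"x": -0.146, "y": -0.08, "z": 0, "ax": 0, "ay": 0, "az": 0, "hand": -1}
    - {"x": -0.146, "y": -0.08, "z": -0.02, "ax": 0, "ay": 0, "az": 0, "hand": -1}
    - {"x": -0.146, "y": -0.08, "z": -0.05, "ax": 0, "ay": 0, "az": 0, "hand": -1}

```text
time_s: 18.23
eef_pos: [382.3, 350.0, 100.1]
ee_rot: [0.643, 0.296, 0.642, -0.295]
force: [0.9, 0.7, -0.7]
grip_width: -0.004
```

Request:
carry_out:
  targets:
    - {"x": 0, "y": 0, "z": -0.04, "ax": 0, "ay": 0, "az": 0, "hand": -1}
    - {"x": 0, "y": 0, "z": -0.074, "ax": 0, "ay": 0, "az": 0, "hand": -1}
    - {"x": 0, "y": 0, "z": -0.074, "ax": 0, "ay": 0, "az": 0, "hand": -1}

```text
time_s: 18.6
eef_pos: [381.0, 349.1, 24.3]
ee_rot: [0.642, 0.294, 0.643, -0.297]
force: [0.3, 1.0, 0.9]
grip_width: 0.001
```

```bash
python3 -c "
from h import *
s,R,y=tool();print(s['eef_pos'].round(1),y,R[:,0].round(3),s['force'],s['grip_width'])"
```

```text
[381.  349.1  24.3] 0.7081898107401428 [-0.004 -0.002 -1.   ] [0.32895534 0.95115412 0.8874736 ] 0.0006806192108120969
```

Request:
carry_out:
  targets:
    - {"x": 0.019, "y": 0.016, "z": 0, "ax": 0, "ay": 0, "az": 0, "hand": -1}
    - {"x": 0.034, "y": 0.029, "z": 0, "ax": 0, "ay": 0, "az": 0, "hand": -1}
    - {"x": 0.049, "y": 0.042, "z": 0, "ax": 0, "ay": 0, "az": 0, "hand": -1}
    - {"x": 0.064, "y": 0.055, "z": 0, "ax": 0, "ay": 0, "az": 0, "hand": -1}
    - {"x": 0.079, "y": 0.068, "z": 0, "ax": 0, "ay": 0, "az": 0, "hand": -1}

```text
time_s: 19.23
eef_pos: [462.1, 418.5, 28.0]
ee_rot: [0.643, 0.296, 0.642, -0.295]
force: [-0.6, -1.9, 0.1]
grip_width: 0.004
```

Request:
carry_out:
  targets:
    - {"x": 0.011, "y": 0.01, "z": 0, "ax": 0, "ay": 0, "az": 0, "hand": -1}
    - {"x": 0.02, "y": 0.017, "z": 0, "ax": 0, "ay": 0, "az": 0, "hand": -1}
    - {"x": 0.02, "y": 0.017, "z": 0, "ax": 0, "ay": 0, "az": 0, "hand": -1}

```text
time_s: 19.6
eef_pos: [482.2, 435.4, 27.7]
ee_rot: [0.643, 0.297, 0.642, -0.295]
force: [0.3, 0.2, 0.1]
grip_width: 0.001
```

Request:
carry_out:
  targets:
    - {"x": 0.004, "y": 0.0035, "z": 0, "ax": 0, "ay": 0, "az": 0, "hand": -1}
    - {"x": 0.004, "y": 0.0035, "z": 0, "ax": 0, "ay": 0, "az": 0, "hand": -1}

```text
time_s: 19.85
eef_pos: [485.8, 438.6, 27.0]
ee_rot: [0.643, 0.296, 0.642, -0.295]
force: [-0.2, -0.4, -1.1]
grip_width: 0.0
```

```bash
python3 - <<'E'
from h import *
print(tool()[0]["eef_pos"],tool()[0]["force"])
im=viewer.capture("side");cv2.imwrite("pics/s2.png",cv2.resize(im[240:420,150:390],None,fx=3.3,fy=3.3,interpolation=cv2.INTER_CUBIC))
E
```

```text
[485.78142024 438.63565776  26.96899646] [-0.18831825 -0.44239162 -1.14901508]
```

View pics/s2.png

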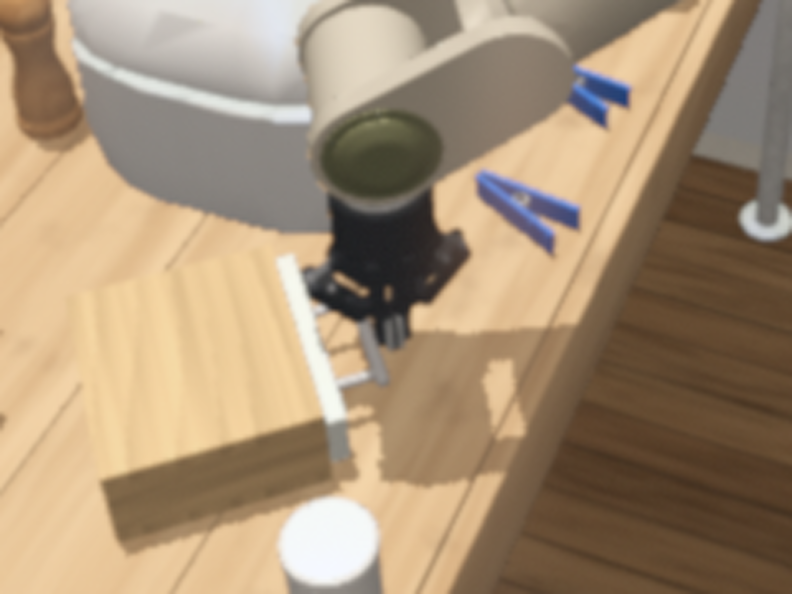

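Request:
carry_out:
  targets:
    - {"x": 0.004, "y": 0.0035, "z": 0, "ax": 0, "ay": 0, "az": 0, "hand": -1}
    - {"x": 0.004, "y": 0.0035, "z": 0, "ax": 0, "ay": 0, "az": 0, "hand": -1}

```text
time_s: 20.15
eef_pos: [487.2, 440.0, 26.5]
ee_rot: [0.641, 0.293, 0.644, -0.298]
force: [-15.8, -15.1, 13.5]
grip_width: 0.002
```

Request:
carry_out:
  targets:
    - {"x": 0.003, "y": 0.0025, "z": 0, "ax": 0, "ay": 0, "az": 0, "hand": -1}
    - {"x": 0.003, "y": 0.0025, "z": 0, "ax": 0, "ay": 0, "az": 0, "hand": -1}

```text
time_s: 20.4
eef_pos: [487.4, 440.3, 26.4]
ee_rot: [0.64, 0.289, 0.645, -0.301]
force: [-30.2, -29.7, 24.9]
grip_width: -0.002
```

Request:
carry_out:
  targets:
    - {"x": -0.015, "y": -0.013, "z": 0, "ax": 0, "ay": 0, "az": 0, "hand": -1}
    - {"x": -0.045, "y": -0.039, "z": 0, "ax": 0, "ay": 0, "az": 0, "hand": -1}
    - {"x": -0.06, "y": -0.052, "z": 0.06, "ax": 0, "ay": 0, "az": 0, "hand": -1}
    - {"x": -0.06, "y": -0.052, "z": 0.12, "ax": 0, "ay": 0, "az": 0, "hand": -1}
    - {"x": -0.06, "y": -0.052, "z": 0.18, "ax": 0, "ay": 0, "az": 0, "hand": -1}

```text
time_s: 21.02
eef_pos: [432.4, 392.4, 209.0]
ee_rot: [0.643, 0.296, 0.642, -0.295]
force: [0.4, 0.6, 0.1]
grip_width: 0.005
```

Request:
carry_out:
  targets:
    - {"x": -0.04, "y": -0.04, "z": 0.06, "ax": 0, "ay": 0, "az": 0, "hand": -1}
    - {"x": -0.07, "y": -0.07, "z": 0.1, "ax": 0, "ay": 0, "az": 0, "hand": -1}
    - {"x": -0.07, "y": -0.07, "z": 0.1, "ax": 0, "ay": 0, "az": 0, "hand": -1}
    - {"x": -0.07, "y": -0.07, "z": 0.1, "ax": 0, "ay": 0, "az": 0, "hand": -1}

```text
time_s: 21.52
eef_pos: [362.7, 322.6, 306.8]
ee_rot: [0.643, 0.297, 0.642, -0.295]
force: [0.1, -0.1, -0.3]
grip_width: 0.0
```

```bash
python3 - <<'E'
from h import *
print(tool()[0]["eef_pos"],tool()[0]["force"])
im=viewer.capture("top");ci=viewer.camera_info("top")
for k in clips(im,ci,20,60):print(k["bbox"],k["c"].round(1),k["ang"].round(2))
a=viewer.capture("side")[180:420,150:400];b=im[160:290,60:320]
cv2.imwrite("pics/end.png",np.hstack([cv2.resize(b,(400,300)),cv2.resize(a,(400,300))]))
E
```

```text
[362.72609152 322.55408952 306.83888829] [ 0.13609808 -0.05058372 -0.34476253]
[295 240  16  33 100] [463.  104.4] -0.27
[240 244  17  32 126] [451.1 260.9] -0.3
[361 258  14  14 152] [433.  -73.7] -1.39
```

View pics/end.png

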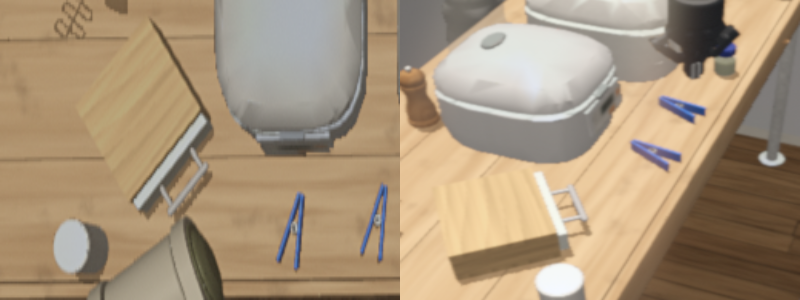

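Drawer shut, front flush against the box; both firm clips lie where they were, and the navy jar has not moved.

```bash
python3 -c "
from rig import finish_job
print(finish_job())"
```

```text
the job is handed in; nothing more can be done
None
```

The weak clip is in the drawer, the drawer is pushed shut, and I handed the job in at about 21.6 s. `finish_job` gave no verdict.

- **Finding the weak clip:** I squeezed all three where they lay at 20 N. The right-hand clip closed to a grip width of 0.29, about 25 mm, which is home. The middle and left clips stopped at 0.33 and pushed back about twice as hard, so I took the right-hand one as weak.
- **Placing it:** The wrist picture after release showed it lying flat along the drawer with its jaws shut. The drawer was about 94 mm out when I measured it just before lowering the clip. As the fingers opened in the drawer, the wrist force read about 6 N horizontally and about 4 N upward, so a finger may have brushed the drawer.
- **Shutting the drawer:** I pushed the handle until it stopped at the position I had calculated for fully shut. The wrist force reached about 49 N against the stop, below the 120 N wrist limit. The 40 N limit covers only the arm and the gripper's body, and I pushed with the closed fingertips.
- **Last checks:** In the final pictures the drawer front sits flush against the box and the arm is clear. The two firm clips are within about 3 mm of their starting places, and the navy jar shows no shift. I did not measure the teal jar again at the end, and the clip inside the shut drawer cannot be seen.

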